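# Pop open the yellow-lidded plate incubator

### The arm

A 6-joint arm with a two-finger parallel gripper is mounted at the origin on the work surface. World frame = base frame: x ahead of the robot, y to its left, z up, the work surface at z = 0. Lengths are in m, angles in rad, forces in N, time in s.
With the tool pointing down it reaches from about 0.325 to 0.775 m from the base axis. Payload 5.5 kg.
Tool frame: the origin (TCP) lies on the centre line of the jaws, within the pads' length; the fingertips stand 22 mm ahead of it and the grasp point (between the pads) lies 3 mm ahead of it; z points along the fingers, y is the direction in which the jaws open and shut (so a half turn about z gives the same grasp; the last joint's range is limited). The gripper opens to 88 mm and grips with 3 to 60 N. Pads are 20 mm wide; open, the fingers measure 115 mm over their backs; the gripper's body (75 mm by 178 mm) begins 61 mm behind the grasp point.
Start: joints at [1.151, 0.091, 1.231, -0, 1.82, -0.057], TCP at [0.213, 0.561, 0.245] pointing down, gripper open.
Joint ranges: [-2.87, 2.87], [-0.86, 2.18], [0.17, 2.46], [-1.51, 4.65], [0.06, 2.69], [-2.65, 2.65]. Speed limits (rad/s): [2.57, 2.57, 3.01, 3.14, 3.14, 3.14].

### API

Orientations are given as a rotation vector (axis times angle).
In Python, from rig import manip, solver, sensors, cams gives the robot as it stands. Calls block until the motion is done:
- manip.move_pose(position, orientation): joint-space move of the TCP to a pose.
- manip.move_l(position, ori=None, v=0.15, guard=None): straight line of the TCP; ori=None keeps the orientation; v is the mean speed in m/s. With guard (N) it stops when the force on the tool has changed by that much, and returns True; else False.
- manip.move_j(angles): joint-space move.
- manip.grip(opening, effort=None): finger opening in m; effort is the grip in N (None keeps the last); returns when the fingers have stopped.
- manip.hold(seconds).
- solver.solve_ik(position, orientation): joint angles nearest the present ones, or None.
- sensors.read_state(): the state.
- cams.camera(name): name is "side" or "top"; returns the picture (400x640x3 uint8, blue, green, red); there is no depth.
- cams.camera_params(name): a dict with "fov_y" (degrees; the focal length in pixels is half the picture's height over the tangent of half this angle, whatever the lens; pixels are square), "cx", "cy" (the principal point, pixels), "k1" (the pictures are not rectified: a ray, as slopes to the right and down, at radius r is drawn at 1 + k1 r^2 times it, then the intrinsics apply), "pose" (4x4, takes a point from camera to world coordinates). Camera axes: x right, y up, looking along -z (the intrinsics and any distortion apply to the point x, -y, -z); pixel columns grow to the right and rows downward; lengths in m; the calibration is good to about 2 mm. A picture is of the moment at which its call begins. camera_params takes no time and is no camera call.
A pose or a line that the arm cannot do raises manip.Unreachable and nothing moves.
- manip.sign_off(): hands the job in, once; it reports no verdict.
The state is a dict: "clock": time; "qpos": joint angles; "qvel": joint speeds; "effort": joint torques, N m; "tool_pos": TCP position; "eef_rot": TCP orientation; "ft_force": force on the tool from outside, world axes, zero at the start; "wrist_torque": the same for the moment, N m; "opening": finger opening in m.
Only numpy, scipy, OpenCV 4.12 (cv2) and the standard library are available. Lean on these libraries where they do the work, as an engineer would, in place of code of your own. Each camera call takes 0.05 s, during which the arm holds its last target. There are 200 camera calls.

### The job

Press the green release button on the plate incubator with the yellow lid so that its lid springs all the way open to its stop, then move clear. Do not press its red stop button, and leave the incubator with the blue lid shut.

Things in the scene. Friction and masses are not known exactly. Their poses are not given: they have to be found in the camera images.
- yellow_release_top (a point): Centre of the top of the green round release button, 30 mm across, 84 mm above the bench, 22 mm above the grey front deck of the yellow-lidded incubator, in a black collar 12 mm high, 46 mm across. z up, x from the front (robot side) to the lid hinge, y left. Goes straight down 6 mm (1.5 N to start, 5 N fully down), springs back; after about 4.5 mm the latch lets the lid go.
- yellow_lid (a joint): Yellow lid of the white, fixed incubator (225 x 170 mm): 0 to 0.02 rad latched shut, 1.4 open at its stop. Once released its spring lifts it in about 1 s, away from the button, and holds it. Lid 135 mm long, 160 wide; shut, its front face is 53 mm from the button's centre along +x, its top 30 mm above the deck; a steel latch cover 12 mm high lies between, 27 to 43 mm from that centre.
- yellow_stop (a joint): Travel of the red stop button on the yellow-lidded incubator: 0 up, 0.006 m fully in. Same size, height and spring as the green one, on the same deck, its centre 84 mm from the green one's along +y (left, seen from the robot). Not to be pressed.
- blue_lid (a joint): Angle of the blue lid of the second incubator, otherwise the same as the first, with its own green and red buttons: 0 to 0.02 rad latched shut, 1.4 wide open. It must stay shut. The two stand side by side in either order, each turned up to 17 degrees.

How it is judged:
By the outcome, as a careful person would: the job done as asked, in the order asked, and still so for the second after the job is handed in, with the robot touching nothing.
It also fails if it takes over 29 s, if anything falls off the work surface, if the arm or the gripper's body presses on something with over 40 N, if the wrist force passes 120 N, or if a joint passes its speed limit or range.

## Working session

There is one attempt and no reset: what is moved stays moved. The work goes in short steps, each a Python script; the robot and the scene stay as the last script left them, time stands still between calls to the robot, and variables do not carry over. Pictures are saved under pics/ and viewed, about 8 in all and at most 12, crops included, and the job is handed in when it is done.

```bash
mkdir -p pics; python3 - <<'E'
from rig import manip, solver, sensors, cams
import cv2
for n in("top","side"):
    cv2.imwrite(f"pics/{n}0.png",cams.camera(n)); p=cams.camera_params(n); print(n,p)
s=sensors.read_state();print(s["clock"],s["eef_rot"],s["opening"])
E
```

```text
top {'fov_y': 56.46641065877628, 'cx': 324.35174410535063, 'cy': 202.6654671501331, 'k1': 0.002502558234741155, 'pose': array([[-0.02425899,  0.99290105, -0.11644317,  0.53998045],
       [-0.99947488, -0.02659119, -0.01851685, -0.03066173],
       [-0.02148176,  0.11593282,  0.99302473,  0.89040715],
       [ 0.        ,  0.        ,  0.        ,  1.        ]])}
side {'fov_y': 47.477421770033345, 'cx': 327.1117811225372, 'cy': 197.49096553697316, 'k1': -0.07308709282057058, 'pose': array([[ 0.92784499,  0.26868769, -0.25867083,  0.36088852],
       [-0.37260198,  0.63713757, -0.67470251, -0.68178014],
       [-0.01647535,  0.72240061,  0.69127847,  0.81378361],
       [ 0.        ,  0.        ,  0.        ,  1.        ]])}
0.1 [-5.66727533e-01 -3.08967897e+00  2.58953768e-03] 0.0880121846535018
```

View pics/top0.png

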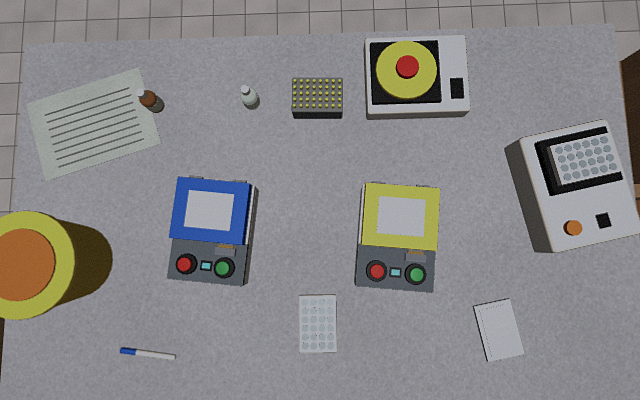

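View pics/side0.png

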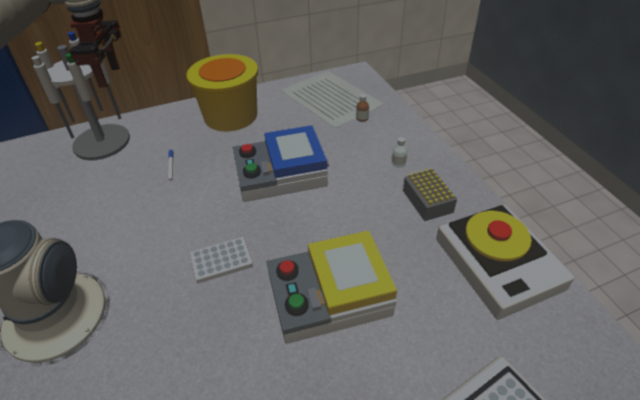

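```bash
cat > h.py <<'E'
import numpy as np, cv2
from rig import manip, solver, sensors, cams
def ray(n,uv):
    p=cams.camera_params(n); f=200/np.tan(np.radians(p["fov_y"]/2))
    K=np.array([[f,0,p["cx"]],[0,f,p["cy"]],[0,0,1]])
    x,y=cv2.undistortPoints(np.array([[uv]],float),K,np.array([p["k1"],0,0,0]))[0,0]
    T=p["pose"]; return T[:3,3],T[:3,:3]@[x,-y,-1]
def plane(n,uv,z):
    o,d=ray(n,uv); return o+d*(z-o[2])/d[2]
def tri(a,b):
    (o,d),(q,e)=ray("top",a),ray("side",b)
    t,s=np.linalg.lstsq(np.c_[d,-e],q-o,rcond=None)[0]
    return (o+t*d+q+s*e)/2, np.linalg.norm(o+t*d-q-s*e)
def blobs(img,col):
    h,s,v=cv2.split(cv2.cvtColor(img,cv2.COLOR_BGR2HSV)); h=h.astype(int)
    m=((h>45)&(h<80) if col=="g" else (h<7)|(h>172))&(s>110)&(v>50)
    n,_,st,c=cv2.connectedComponentsWithStats(m.astype(np.uint8))
    return [(c[i],st[i]) for i in range(1,n) if st[i,4]>60]
E
python3 - <<'E'
from h import *
for n in("top","side"):
    im=cv2.imread(f"pics/{n}0.png")
    for c in "gr":
        for ce,st in blobs(im,c): print(n,c,ce.round(1),st,plane(n,ce,.084).round(4))
    x,y=(340,220) if n=="top" else (250,230)
    cv2.imwrite(f"pics/{n}c.png",cv2.resize(im[y:y+110,x:x+130],None,fx=5,fy=5,interpolation=cv2.INTER_CUBIC))
E
```

```text
top g [221.9 267.7] [216 261  13  14 148] [0.4997 0.2078 0.084 ]
top g [416.3 274.3] [410 268  14  14 154] [ 0.4763 -0.2069  0.084 ]
top r [407.1  66.1] [396  56  23  23 384] [ 0.9409 -0.2106  0.084 ]
top r [183.7 263.9] [177 257  15  15 165] [0.5098 0.2908 0.084 ]
top r [376.5 270.8] [370 264  14  15 163] [ 0.4856 -0.123   0.084 ]
side g [250.8 166.7] [246 163  11   8  68] [0.4988 0.2091 0.084 ]
side g [295.8 300.2] [289 294  15  13 156] [ 0.4751 -0.2066  0.084 ]
side r [246.5 148. ] [241 144  12   9  81] [0.5082 0.2887 0.084 ]
side r [499.2 230.1] [488 221  23  19 334] [ 0.9393 -0.2089  0.084 ]
side r [286.5 266.8] [279 261  16  13 167] [ 0.4837 -0.1249  0.084 ]
```

View pics/topc.png

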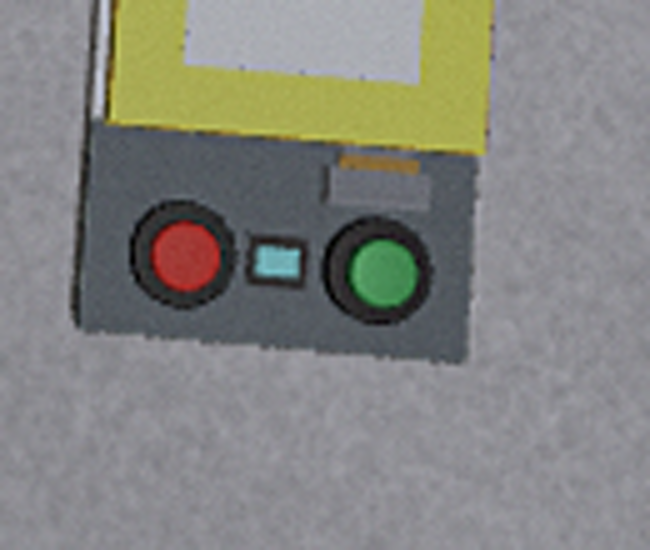

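View pics/sidec.png

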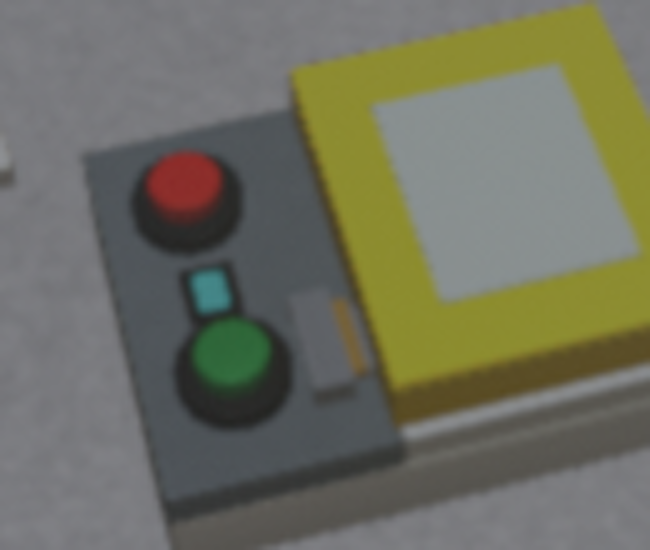

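```bash
cat >> h.py <<'E'
def rotvec(yaw):  # tool down, tool y along incubator +-y; smallest wrist turn
    from scipy.spatial.transform import Rotation as R
    return R.from_matrix(np.c_[[-np.cos(yaw),-np.sin(yaw),0],[-np.sin(yaw),np.cos(yaw),0],[0,0,-1]])
G=np.array([.4763,-.2068]); YAW=np.arctan2(-.0092,.0838)
def proj(n,X):
    p=cams.camera_params(n); f=200/np.tan(np.radians(p["fov_y"]/2)); T=p["pose"]
    c=T[:3,:3].T@(np.array(X)-T[:3,3]); x,y=c[0]/-c[2],-c[1]/-c[2]; k=1+p["k1"]*(x*x+y*y)
    return np.round([f*x*k+p["cx"],f*y*k+p["cy"]],1)
E
python3 - <<'E'
from h import *
print("tcp", proj("side",[.213,.561,.245]),proj("top",[.213,.561,.245]))
print("stand",plane("side",(100,142),0),plane("side",(228,115),0))
from scipy.spatial.transform import Rotation as R
s=sensors.read_state();q0=s["qpos"];print(R.from_rotvec(s["eef_rot"]).as_matrix().round(2))
for y in(YAW,YAW+np.pi):
    q=solver.solve_ik([*G,.2],rotvec(y).as_rotvec());print(y,None if q is None else np.round(q,2))
    if q is None: continue
E
```

```text
tcp [107.3  70.6] [-22.4 455.5]
stand [0.11282361 0.61375729 0.        ] [0.51355826 0.59581568 0.        ]
[[-0.93  0.35 -0.  ]
 [ 0.35  0.93 -0.  ]
 [ 0.   -0.   -1.  ]]
-0.1093472926593174 [-0.48 -0.13  1.53  0.    1.74 -1.94]
3.032245360930476 [-0.48 -0.13  1.53 -0.    1.74  1.2 ]
```

```bash
python3 - <<'E'
import cv2
im=cv2.imread("pics/side0.png")[0:170,0:200]
cv2.imwrite("pics/sided.png",cv2.convertScaleAbs(cv2.resize(im,None,fx=3.5,fy=3.5,interpolation=cv2.INTER_CUBIC),alpha=1.7))
E
```

```text
(no output)
```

View pics/sided.png

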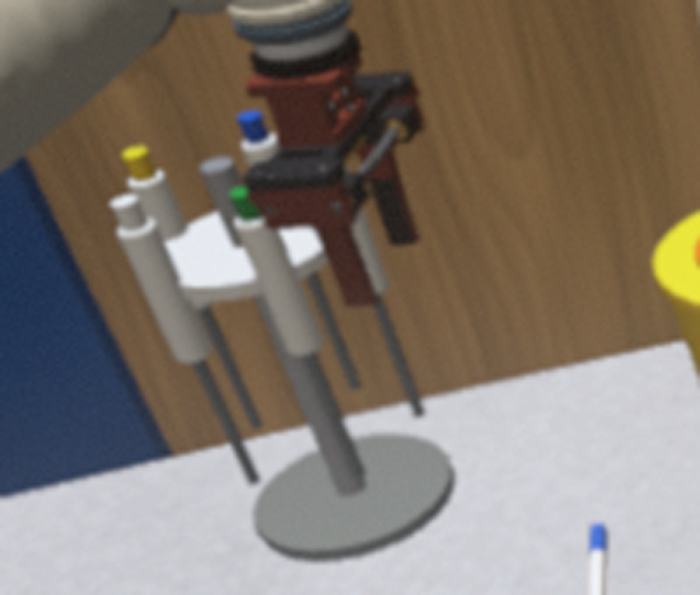

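```bash
python3 - <<'E'
from h import *
S=sensors.read_state
manip.move_l([.34,.495,.245],v=.15)
manip.move_pose([*G,.16],rotvec(YAW+np.pi).as_rotvec())
manip.grip(0.0,20)
s=S();print(s["clock"],s["tool_pos"],s["eef_rot"],s["opening"],s["ft_force"])
cv2.imwrite("pics/side1.png",cams.camera("side"));cv2.imwrite("pics/top1.png",cams.camera("top"))
a=cv2.imread("pics/side1.png")[180:360,180:440];b=cv2.imread("pics/top1.png")[180:360,280:540]
cv2.imwrite("pics/both1.png",cv2.resize(np.vstack([a,b]),None,fx=1.66,fy=1.66,interpolation=cv2.INTER_CUBIC))
E
```

```text
5.1 [ 0.47630909 -0.20678442  0.15999642] [-3.13689555e+00  1.71605311e-01  4.06011366e-05] 0.0004510932038912041 [ 0.22431799 -0.74482632 -0.02849866]
```

View pics/both1.png

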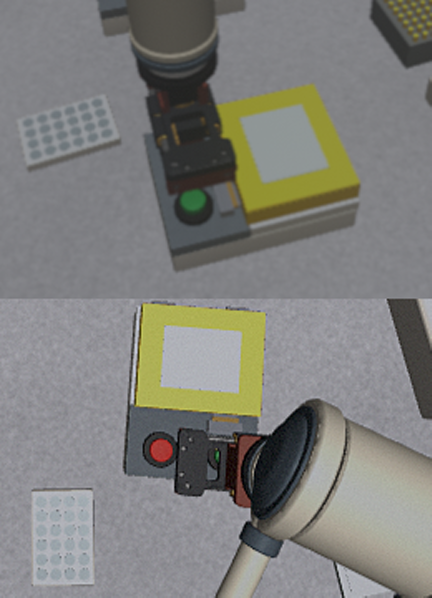

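```bash
python3 - <<'E'
from h import *
S=sensors.read_state
manip.move_l([*G,.112],v=.08)
f0=S()["ft_force"]
g=manip.move_l([*G,.0985],v=.01,guard=8)
s=S();print(g,s["clock"],s["tool_pos"],s["ft_force"]-f0)
for i in range(2):
    manip.hold(.6); cv2.imwrite(f"pics/press{i}.png",cams.camera("side"))
s=S();print(s["tool_pos"],s["ft_force"]-f0,s["clock"])
manip.move_l([*G,.2],v=.1)
cv2.imwrite("pics/side2.png",cams.camera("side"));cv2.imwrite("pics/top2.png",cams.camera("top"))
L=[cv2.imread(f"pics/{n}.png")[y:y+230,x:x+300] for n,x,y in(("press0",180,130),("press1",180,130),("side2",180,130),("top2",280,110))]
cv2.imwrite("pics/both2.png",cv2.resize(np.vstack([np.hstack(L[:2]),np.hstack(L[2:])]),None,fx=1.3,fy=1.3,interpolation=cv2.INTER_CUBIC))
E
```

```text
True 7.075 [ 0.47632746 -0.20680015  0.10052602] [0.20239705 0.49978317 4.94207836]
[ 0.47629142 -0.20677335  0.10032015] [-0.01388081  0.8624746   5.93291848] 8.375
```

View pics/both2.png

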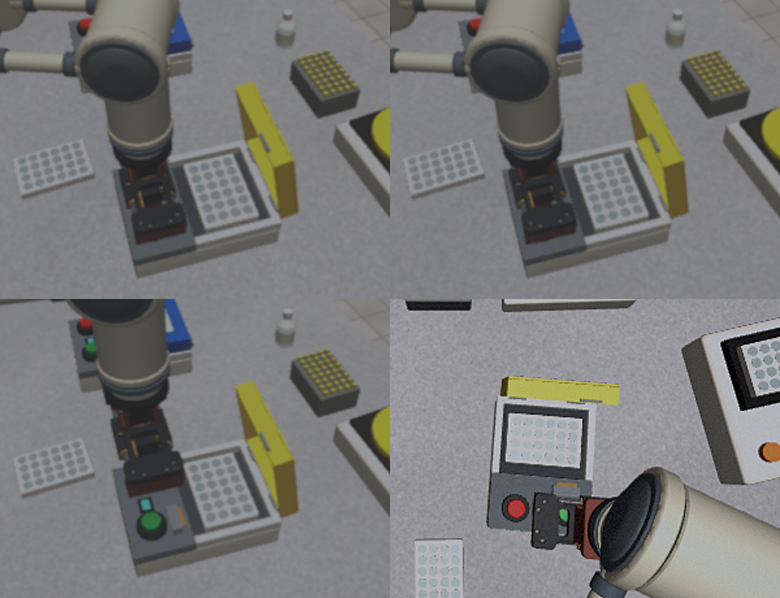

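```bash
python3 - <<'E'
from h import *
manip.move_l([.45,-.2,.27],v=.12); manip.hold(.3)
cv2.imwrite("pics/side3.png",cams.camera("side"));cv2.imwrite("pics/top3.png",cams.camera("top"))
s=sensors.read_state();print(s["clock"],s["ft_force"])
cv2.imwrite("pics/both3.png",cv2.resize(np.vstack([cv2.imread("pics/side3.png"),cv2.imread("pics/top3.png")]),None,fx=.75,fy=.75,interpolation=cv2.INTER_AREA))
E
```

```text
10.8 [-0.22137328  0.46625207  0.07202792]
```

View pics/both3.png

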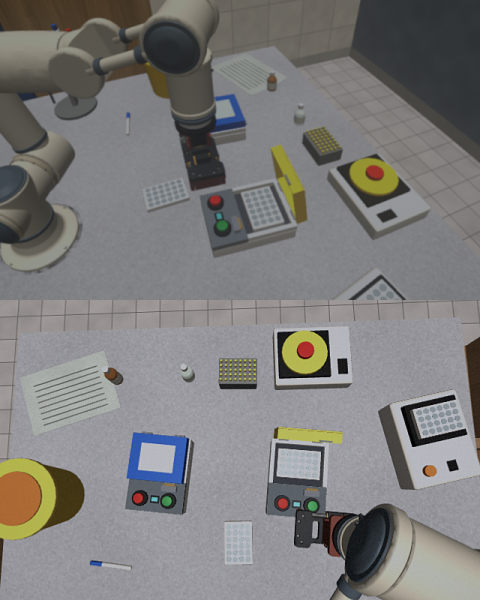

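The yellow lid stands fully open, the blue lid is shut, both yellow-incubator buttons are up, and the gripper is clear.

```bash
python3 -c "
from rig import manip; manip.sign_off()"
```

```text
the job is handed in; nothing more can be done
```

I pressed the green release button on the yellow-lidded incubator, its lid sprang open, and I handed the job in at about 10.8 s.

- **Locating the button:** I found it by colour in both cameras. The two views agreed to about 1.5 mm, putting it at (0.476, −0.207) m. The incubator is turned about −6°.
- **Pressing:** I pressed straight down with the closed fingertips at up to about 6 N. They went about 5.5 mm below the nominal button top.
- **Last checks:** After the arm lifted clear, the pictures showed the yellow lid upright and unchanged between frames. The blue lid was shut, the red stop button looked untouched, and the wrist force was close to zero.
- **Not measured:** I judged the lid to be at its stop by eye from the pictures; I did not measure its angle. No check failed or disagreed.

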